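Wedge the O-ring cap off a logger housing evenly

TASK

Open the water logger that is clamped in the sloping stand: take the double-ended pry wedge and work its blades into the pry slots on the two sides of the cap in turn, a little deeper each time, so that the cap never cocks over by more than about 3 degrees, until both sides have come out of their grips. Do not pull at the cap before it is free. Then lay the wedge down on the bench, lift the cap off by its suspension eye and set it down upright in the middle of the steel tray without dropping it; leave the other things on the bench where they are.

Things in the scene. Friction and masses are not known exactly. Their poses are not given: they have to be found in the camera images.
- seam (a point): Middle of the seam: centre of the flat top face of the logger housing's grey collar (120 mm across, outer edge bevelled 3 mm), on the housing's axis, 118 mm above the bench. z = housing axis, out of the housing, leaning 30 deg from vertical, roughly towards the robot; y = level, along the line of the two pry slots, to the left slot. The seam plane is z = 0 here.
- stand: Low aluminium stand fixed on the bench, base 124 x 112 mm, in which the housing is clamped; origin under the middle of its base, straight below seam; same y as seam. Stand and housing keep within 60 mm of the middle sideways (along y), and above the seam plane there is only the cap.
- cap_seat (a point): Centre of the cap's seating face, on the cap's axis; coincides with seam, axes too, while the cap is home. Cap: loose, black, 0.19 kg; disc 120 mm across up to 26 mm above this point, below it a plug 17 mm long. Set down upright on a flat surface, this point is 17 mm above it.
- cap: The same cap, same origin: how it is held. A tongue on each side of the plug is pinched in rubber grips by friction alone (about 8 to 12 N a side), so the cap stays as raised, but wedging up one side can let the other sink back 1 to 2 mm. A side raised 5 mm or more springs clear of its grips, jumping up to 1 mm more, and rests on them. With both sides clear the cap lifts off easily along the axis.
- slot_left (a point): Lower inner edge of the slot's roof at the middle of the left pry slot, on the cap: 45 mm from the axis, 3.5 mm above the seating face. Its z in the seam frame is 3.5 mm while home; more means that side is raised. The slot is a gap above the collar, 37 mm wide, 3.5 mm high from here inwards for 25 mm (to the plug's neck), flaring outwards to 11 mm at the cap's rim.
- slot_right (a point): The same at the right pry slot, diametrically opposite (y = -45 mm on the cap).
- eye (a point): Centre of the top bar of the steel suspension eye on the cap, 55.5 mm above the seating face: bar 14 mm thick along the cap's x, 40 mm long along y, 15 mm high; its lower edge is 22 mm above the cap's top. Grip it across the 14 mm.
- wedge_mid (a point): Centre of the grip of the double-ended pry wedge, half-way up. y = long axis (both ends alike), z up as it lies. Grip black, 80 mm long, 22 wide, 28 high (this point 14 mm above the flat underside). At each end a steel blade 24 mm wide, underside flush with the grip's; top 18 mm high from the grip on, then sloping over the last 40 mm to 2 mm at the tip, 88 mm from this point. 0.22 kg.
- wedge: The same wedge; origin under its middle. Slid in flat on the collar, along the seam plane, the blade meets the slot's edge when its tip is 4 mm past slot_left or slot_right (cap home); then 4 mm of lift per 10 mm: tip 13 mm past gives about 3.5 mm, 16 mm about 4.5, 20 mm about 6, 22 mm the most. Low-friction steel; takes 5 to 20 N of push.
- tray_floor (a point): Middle of the floor of the steel parts tray, 150 x 150 mm outside, 3 mm walls and floor, rim 18 mm above the bench; this point is 3 mm above the bench. Sides along its x and y. Fixed. It stands right of the stirrer or left of it, where the top drawer of the unit behind is pulled out to x = 0.56 between 0.15 and 0.22 m above the bench.
- timer: Bystander, loose: white square bench timer 64 x 64 x 19 mm; origin under its middle.
- petri_dish: Bystander, loose: covered petri dish 62 mm across, 14 mm high; origin under its middle.
- beaker_100: Bystander, loose: small glass beaker 52 mm across, 70 mm high; origin under its middle.
- cap_blue_loose: Bystander, loose: spare screw cap of a bottle, 53 mm across, 25 mm high; origin under its middle.

How it is judged (in metres and radians):
On the way, in this order (a step that is already met when the one before it is completed fails the run):
1. the wedge has raised one side of the cap by at least 2 mm (contact force between wedge and cap above 0.3 N and z of any of slot_left, slot_right in the frame of seam above 0.0055 m), for 0.1 s.
2. worked from the other side as well, both sides of the cap stand at least 4 mm above home, raised by the wedge (contact force between wedge and cap above 0.3 N and z of each of slot_left, slot_right in the frame of seam above 0.0075 m), for 0.1 s.
At the end, for the whole second after the job is handed in: The cap stands upright (within 6 degrees) on the floor of the tray, its axis within 35 mm of the tray's middle, and the wedge lies on the bench (its middle less than 35 mm above it); both are released and at rest (horizontal distance between cap_seat and tray_floor below 0.035 m and z of cap_seat in the frame of tray_floor below 0.022 m and angle between cap_seat's own z axis and vertical below 0.1 rad and height (world z) of wedge_mid below 0.035 m and linear speed of each of cap, wedge below 0.02 m/s); the robot touches nothing.
It fails at once if the cap is cocked more than 0.06 rad (3.4 degrees) to the housing while it is still in its grips (angle between the z axis of cap_seat and the z axis of seam, either way round above 0.06 rad and z of any of slot_left, slot_right in the frame of seam below 0.0075 m and distance between cap_seat and seam below 0.012 m).
It fails at once if the fingers pull at or push the cap (more than 2 N) before both sides are 3.5 mm above home (contact force between the fingers and cap above 2 N and distance between cap_seat and seam below 0.012 m and z of any of slot_left, slot_right in the frame of seam below 0.007 m).
It fails at once if the cap is dropped (falls faster than 0.6 m/s out of the fingers) (contact force between the fingers and cap below 0.1 N and linear speed of cap above 0.6 m/s).
It fails at once if a bystander is pushed more than 30 mm (distance of any of timer, petri_dish, beaker_100, cap_blue_loose from where it was at the start of the episode above 0.03 m).
It also fails if it takes over 72 s, if anything falls off the work surface, if the arm or the gripper's body presses on something with over 40 N, if the wrist force passes 120 N, or if a joint passes its speed limit or range.

ROBOT

A 6-joint arm with a two-finger parallel gripper is mounted at the origin on a cart in front of the work surface, level with it; the furniture and walls round the work are solid. World frame = base frame: x ahead of the robot, y to its left, z up, the work surface at z = 0. Lengths are in m, angles in degrees, forces in N, time in s.
With the tool pointing down it reaches from about 0.4 to 0.825 m from the base axis. Payload 7 kg.
Tool frame: the origin (TCP) lies at the very end of the fingers, on their centre line; the grasp point (between the pads) lies 19 mm behind it; z points along the fingers, y is the line along which they close (so a half turn about z gives the same grasp; the last joint's range is limited). The gripper opens to 88 mm and grips with 3 to 60 N. Pads are 19 mm wide; open, the fingers measure 130 mm over their backs; the gripper's body (78 mm by 193 mm) begins 47 mm behind the grasp point.
Start: joints at [-57.691, 20.546, 0.682, 0, -70.136, -16.507], TCP at [0.184, -0.649, 0.227] pointing down, gripper open.
Joint ranges: [-176.03, 176.03], [-82.01, 121.73], [-58.28, 71.71], [-173.87, 95.51], [-174.79, -0.11], [-173.66, 173.66]. Speed limits (degrees/s): [136.94, 136.94, 172.46, 180, 180, 180].

INTERFACE

Orientations are given as [roll, pitch, yaw] about the fixed x, y, z axes, in that order (R = Rz(yaw) Ry(pitch) Rx(roll)).
In Python, from plant import r gives the robot as it stands. The module is installed in compiled form; this text tells all that it offers.
- The arm moves only by the tool jog_arm, never from a script. Its arguments are lists of equal length, an entry for each row: "travel": the shift along the tool's x, y, z each as a share of 50 cm, from -1 to 1, a list of three; "dr": the turn, a rotation vector about the tool's x, y, z each as a share of 360 degrees, from -1 to 1, a list of three; "claw": the opening, from 0 (shut) to 1 (fully open). A call has exactly 10 rows; each row is the pose to reach, as a shift and turn from the pose commanded when the call began, along the tool's axes at that moment, turning the shorter way round; what a row does not reach only later rows make up. A row lasts 1/8 s, in which the tool goes at most 62.5 mm and 10.7 degrees, less where a joint would pass 70% of its speed; a pose out of reach is approached as far as the arm can. A call with a number of a shift or a turn outside -1 to 1 is refused whole. A call with a gripper value outside its range is refused whole. The fingers move at their own pace and stop on an object; "newtons" is the grip in N (left out, the last holds). Time passes only in rows, so rows that repeat a pose let the fingers close, or fill a call up. It gives the time, the measured TCP pose, the force, the opening and the grip force at its end, in the units of the state.
- r.get_state(): the state, without advancing time (a new reading comes with each control period).
- r.capture(name): name is "side" or "top"; returns a dict with "pixels" (400x640x3 uint8, red, green, blue), "range_z" (400x640 float32, m along the optical axis (not along the pixel's ray), 0 where there is no reading), "fx", "fy", "cx", "cy" (pixels), "position" and "attitude" of the camera in the world. Camera axes: x right, y up, looking along -z (the intrinsics and any distortion apply to the point x, -y, -z); pixel columns grow to the right and rows downward; lengths in m; the calibration is good to about 2 mm. A picture is of the moment at which its call begins.
- r.close_job(): hands the job in; it is judged then, once.
Trained networks look in the newest picture that a camera, given by its name, has taken for a name from the list of things; names that differ only in an ending like _2 or _b are one class to them, and where a whole thing is asked for, a point or a joint stands for the part that bears it (a point fixed in the world has none). Each returns a list of dicts, best first, with "conf" (0 to 1); they miss things now and then, are a little off and sometimes report something else, mostly with a low value. They report only what shows in the picture. A call takes as long as a camera call.
- r.boxes_of(name, camera): "extent" ([left, top, right, bottom] in pixels, round what is visible of it).
- r.regions_of(name, camera): "pixels" (400x640 bool, what is visible of it) and "extent" ([left, top, right, bottom] in pixels, round what is visible of it).
- r.tip_of(name, camera): "at" ([column, row] in pixels: a listed point, or the origin of a listed thing).
The state is a dict: "time_s": time; "joints": joint angles; "qd": joint speeds; "joint_torque": joint torques, N m; "tcp_pos": TCP position; "eef_rot": TCP orientation; "contact_force": force on the tool from outside, world axes, zero at the start; "moment": the same for the moment, N m; "gripper_width": finger opening in m; "gripper_force": force on a finger pad.
Only numpy, scipy, OpenCV 4.12 (cv2) and the standard library are available. Lean on these libraries where they do the work, as an engineer would, in place of code of your own. Each camera call takes 0.05 s, during which the arm holds its last target. There are 200 camera calls.

## Working session

There is one attempt and no reset: what is moved stays moved. The work goes in short steps, Python scripts to look and compute and a tool call to move; the robot and the scene stay as the last step left them, time stands still between calls to the robot, and variables do not carry over. Pictures are saved under pics/ and viewed, at most 10 in all, crops included, and the job is handed in when it is done.

Besides the shell and the picture viewer there is one more tool, called after "Emit:" as name(argument=value, ...) on one line, values as JSON. jog_arm: Moves the arm, as the interface text tells. Its arguments: {"type":"object","properties":{"travel":{"type":"array"},"dr":{"type":"array"},"claw":{"type":"array"},"newtons":{"type":"number"}},"required":["travel","dr","claw"]}

```bash
mkdir -p pics; cat > h.py <<'E'
import numpy as np, cv2
from scipy.spatial.transform import Rotation as R
from plant import r
def cap(c):
    return r.capture(c)
def camR(d):
    a=np.array(d["attitude"],float)
    if a.shape==(3,3): return a
    if a.size==3: return R.from_euler('xyz',a,degrees=True).as_matrix()
    raise Exception(str(a))
def cloud(d):
    v,u=np.mgrid[0:400,0:640]; z=d["range_z"]
    p=np.stack([(u-d["cx"])/d["fx"]*z,-(v-d["cy"])/d["fy"]*z,-z],-1)
    return p@camR(d).T+np.array(d["position"])
def ray(d,u,v):
    k=np.array([(u-d["cx"])/d["fx"],-(v-d["cy"])/d["fy"],-1.]);return np.array(d["position"]),camR(d)@k
def onz(d,u,v,h):
    o,k=ray(d,u,v);return o+k*(h-o[2])/k[2]
def save(d,n): cv2.imwrite('pics/'+n,d["pixels"][:,:,::-1])
E
cat > a.py <<'E'
from h import *
np.set_printoptions(precision=4,suppress=True)
print(r.get_state())
for c in("side","top"):
    d=cap(c);save(d,c+'0.png');P=cloud(d)
    print(c,d["position"],d["attitude"],d["fx"],d["fy"],d["cx"],d["cy"],[k for k in d])
    for n in("seam","cap_seat","slot_left","slot_right","eye","wedge_mid","tray_floor","timer","petri_dish","beaker_100","cap_blue_loose","stand"):
        for t in r.tip_of(n,c)[:2]:
            u,v=t["at"];i,j=int(round(v)),int(round(u))
            print(n,round(t["conf"],2),np.array(t["at"]).round(1),P[i,j] if 0<=i<400 and 0<=j<640 else '')
E
python3 a.py
```

```text
{'time_s': 0.0, 'joints': array([-57.6918,  20.5903,   0.6313,  -0.0207, -70.1365, -16.5078]), 'qd': array([-0.0783, -0.0395, -0.0589, -0.027 ,  0.0797,  0.0109]), 'joint_torque': array([  0.0009, -58.2718,  29.306 ,   6.9973,   0.0067,  -0.0002]), 'tcp_pos': array([ 0.1836, -0.649 ,  0.2256]), 'eef_rot': array([ 179.9029,   -0.0085, -164.2066]), 'contact_force': array([-0.1077,  0.3013,  0.0913]), 'moment': array([-0.0432, -0.0418,  0.0044]), 'gripper_force': 0.0, 'gripper_width': 0.08765725449569467}
side [ 0.5713 -1.5203  0.9612] [58.9377  1.0073  0.8921] 490.06442756359246 490.06442756359246 321.53456797224806 194.85093981826884 ['pixels', 'range_z', 'fx', 'fy', 'cx', 'cy', 'position', 'attitude']
seam 0.66 [324.7 221.5] [ 0.5485 -0.3183  0.1431]
cap_seat 0.71 [328.6 225. ] [ 0.5604 -0.3329  0.1423]
slot_right 0.89 [325.4 228.7] [ 0.5485 -0.3381  0.1317]
slot_right 0.75 [294.5 227.3] [ 0.4409 -0.1644  0.0188]
eye 0.79 [314.8 211.6] [ 0.5191 -0.3037  0.1691]
wedge_mid 0.58 [265.1 244.4] [ 0.3563 -0.2735  0.0297]
tray_floor 0.86 [307.1 177. ] [ 0.4683  0.2189 -0.0015]
timer 0.97 [2
[... 529 characters left out ...]
'fx', 'fy', 'cx', 'cy', 'position', 'attitude']
cap_seat 0.87 [378.9 193.7] [ 0.5539 -0.2855  0.1523]
slot_left 0.65 [361.8 199.4] [ 0.5393 -0.2395  0.148 ]
slot_right 0.88 [394.3 195.4] [ 0.5526 -0.3272  0.1484]
slot_right 0.39 [209.4 221.1] [0.4722 0.2153 0.0003]
eye 0.78 [379.9 205.4] [ 0.5224 -0.2862  0.1721]
wedge_mid 0.89 [366.2 264.1] [ 0.3552 -0.2654  0.0286]
tray_floor 0.71 [360.2 200. ] [ 0.5362 -0.2338  0.1509]
tray_floor 0.59 [207.4 222.1] [ 0.469   0.2224 -0.004 ]
timer 0.6 [425.3 254.3] [ 0.3889 -0.4438  0.0159]
petri_dish 0.73 [263.5 191.8] [0.5639 0.0475 0.0186]
beaker_100 0.77 [358.8 158. ] [ 0.678  -0.2403  0.0046]
cap_blue_loose 0.48 [323.2 237.5] [ 0.4292 -0.1353  0.0229]
```

View pics/side0.png

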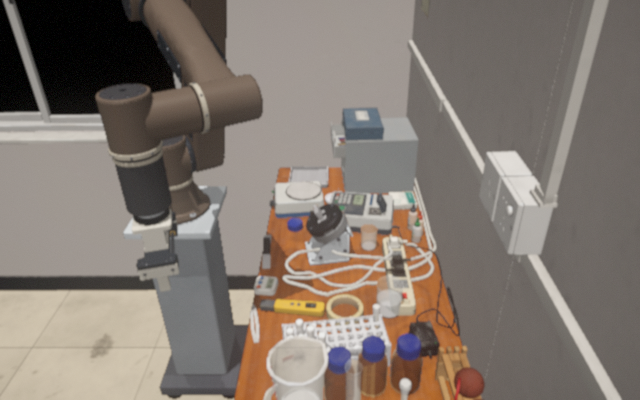

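View pics/top0.png

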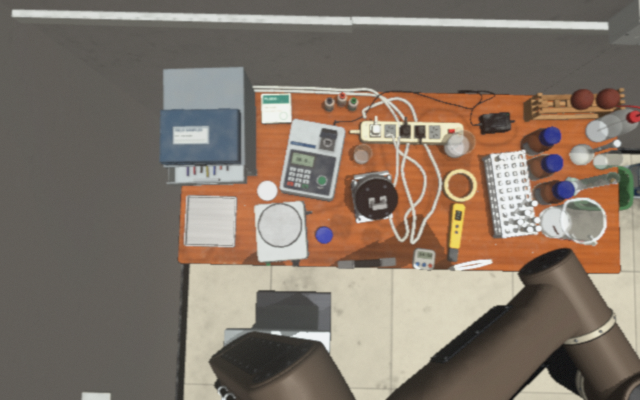

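```bash
cat > b.py <<'E'
from h import *
np.set_printoptions(precision=4,suppress=True)
for c in("side","top"):
    d=cap(c);P=cloud(d)
    for n in("wedge","cap","stand"):
        g=r.regions_of(n,c)
        if not g: print(c,n,'none');continue
        m=g[0]["pixels"]&(d["range_z"]>0);Q=P[m];print(c,n,g[0]["conf"],m.sum(),g[0]["extent"],Q.min(0),Q.max(0))
        if n=="wedge":
            q=Q[(Q[:,2]>.004)&(Q[:,2]<.04)]
            w=cv2.minAreaRect((q[:,:2]*1000).astype(np.float32));print('rect',w)
            t=q[q[:,2]>.024];print('grip',cv2.minAreaRect((t[:,:2]*1000).astype(np.float32)),t.mean(0),np.median(t[:,2]))
        if n=="cap":
            # top disc plane fit RANSAC with 30deg normal
            rng=np.random.default_rng(0);best=None
            for _ in range(600):
                a=Q[rng.choice(len(Q),3,0)];nn=np.cross(a[1]-a[0],a[2]-a[0]);l=np.linalg.norm(nn)
                if l<1e-6: continue
                nn/=l;nn*=np.sign(nn[2]);
                if abs(nn[2]-.866)>.06: continue
                s=abs((Q-a[0])@nn)<.003
                if best is None or s.sum()>best.sum(): best=s
            q=Q[best];ct=q.mean(0);nn=np.linalg.svd(q-ct)[2][2];nn*=np.sign(nn[2])
            print('plane',best.sum(),ct,nn,np.degrees(np.arccos(nn[2])),'yaw of lean',np.degrees(np.arctan2(nn[1],nn[0])))
            # circle: project to plane
            y=np.cross([0,0,1],nn);y/=np.linalg.norm(y);x=np.cross(y,nn)
            ab=np.c_[(q-ct)@x,(q-ct)@y]*1000
            (cx,cy),rad=cv2.minEnclosingCircle(ab.astype(np.float32));cc=ct+(cx*x+cy*y)/1000
            print('disc centre',cc,rad,'seam est',cc-.026*nn)
E
python3 b.py
```

```text
side wedge 0.56 256 [263.2, 234.6, 271.3, 269.5] [ 0.3424 -0.3566 -0.0015] [ 0.3757 -0.1776  0.0344]
rect ((358.52972412109375, -270.4996032714844), (23.34036636352539, 173.121826171875), 4.8113298416137695)
grip ((358.8092956542969, -268.6685791015625), (19.62656021118164, 81.27449035644531), 6.7315449714660645) [ 0.3597 -0.2726  0.027 ] 0.02701649540934359
side cap 0.81 876 [306.0, 206.1, 342.1, 234.9] [ 0.4892 -0.3445  0.0293] [ 0.5966 -0.0719  0.1788]
plane 439 [ 0.541  -0.2906  0.141 ] [-0.4845 -0.0867  0.8705] 29.484622824533044 yaw of lean -169.84895686423735
disc centre [ 0.5375 -0.2851  0.1396] 59.951568603515625 seam est [ 0.5501 -0.2828  0.1169]
side stand 0.88 1365 [306.5, 213.4, 350.3, 266.3] [ 0.4848 -0.3468 -0.0058] [ 0.629  -0.1661  0.1486]
top wedge 0.88 448 [339.0, 257.3, 397.1, 272.9] [ 0.3397 -0.3569 -0.0033] [ 0.3738 -0.1826  0.0362]
rect ((357.285888671875, -267.08587646484375), (23.95535659790039, 170.17811584472656), 5.13248348236084)
grip ((357.4283752441406, -268.2975769042969), (21.758291244506836, 78.66348266601562), 5.282780170440674) [ 0.3571 -0.2683  0.0278] 0.027354423185278476
top cap 0.73 1415 [354.8, 180.7, 396.5, 219.0] [ 0.4866 -0.3398  0.0009] [ 0.5997 -0.221   0.1822]
plane 833 [ 0.5393 -0.2789  0.1424] [-0.4899 -0.0819  0.868 ] 29.7783746076567 yaw of lean -170.5118372482508
disc centre [ 0.5364 -0.2794  0.1407] 59.65275192260742 seam est [ 0.5491 -0.2772  0.1182]
top stand 0.74 570 [350.7, 169.0, 390.0, 224.5] [ 0.4774 -0.3341 -0.0059] [ 0.6436 -0.2116  0.1529]
```

```bash
cat >> h.py <<'E'
def axes(yaw):  # seam frame: tilt 30deg towards robot
    y=np.array([-np.sin(yaw),np.cos(yaw),0]);z=np.array([-.5*np.cos(yaw),-.5*np.sin(yaw),np.sqrt(.75)])
    return np.c_[np.cross(y,z),y,z]
def proj(d,p):
    q=camR(d).T@(np.asarray(p)-np.array(d["position"]));return np.array([d["cx"]+d["fx"]*q[0]/-q[2],d["cy"]+d["fy"]*q[1]/q[2]])
def go(p,M):
    s=r.get_state();C=R.from_euler('xyz',s["eef_rot"],degrees=True)
    print('now',s["time_s"],s["tcp_pos"],s["eef_rot"],'F',s["contact_force"])
    print('travel',(C.inv().apply(np.asarray(p)-s["tcp_pos"])/.5).round(4),'dr',((C.inv()*R.from_matrix(M)).as_rotvec(degrees=True)/360).round(4))
E
cat > c.py <<'E'
from h import *
from scipy.optimize import least_squares
np.set_printoptions(precision=4,suppress=True)
L={"cap_seat":[0,0,0],"seam":[0,0,0],"slot_left":[0,.045,.0035],"slot_right":[0,-.045,.0035],"eye":[0,0,.0555]}
obs=[];W=[];T=[]
for k in range(3):
    for c in("side","top"):
        d=cap(c)
        for n in L:
            t=r.tip_of(n,c)
            if t and t[0]["conf"]>.5: obs.append((d,n,np.array(t[0]["at"]),c))
        for n,h,l in(("wedge_mid",.014,W),("tray_floor",.003,T)):
            for t in r.tip_of(n,c)[:2]:
                if t["conf"]>.5: l.append(onz(d,*t["at"],h))
def res(q,o=None):
    A=axes(q[2]);return np.concatenate([proj(d,np.r_[q[:2],.118]+A@L[n])-a for d,n,a,c in (o or obs)])
f=least_squares(res,[.55,-.28,.16],loss='soft_l1')
print('seam',f.x,np.degrees(f.x[2]));
for c in("side","top"):
    g=least_squares(lambda q:res(q,[o for o in obs if o[3]==c]),f.x,loss='soft_l1').x;print(c,g[:2],np.degrees(g[2]))
for i,o in enumerate(obs[:12]): print(o[1],o[3],res(f.x,[o]))
print('wedge',np.array(W));print('tray',np.array(T))
y=np.radians(5.2);wx=np.array([np.cos(y),np.sin(y),0]);zt=np.array([0,0,-1.])
M=np.c_[np.cross(wx,zt),wx,zt]
go([.358,-.2685,.10],M)
E
python3 c.py
```

```text
seam [ 0.5491 -0.2804  0.0878] 5.032151625090632
side [ 0.5487 -0.2831] 4.177995560402878
top [ 0.5493 -0.2797] 5.29772837661285
cap_seat side [-0.5767  0.6994]
seam side [ 0.7233 -1.2006]
slot_left side [-0.0821 -0.3295]
slot_right side [-1.282   0.8712]
eye side [ 1.7921 -2.5504]
cap_seat top [0.1343 0.4857]
slot_left top [ 0.022  -1.4885]
slot_right top [-0.2144  0.1144]
eye top [ 1.7619 -1.836 ]
cap_seat side [-1.1767 -0.8006]
slot_left side [-2.7821  1.5705]
eye side [ 0.6921 -0.4504]
wedge [[ 0.3537 -0.2615  0.014 ]
 [ 0.3522 -0.2771  0.014 ]
 [ 0.348  -0.2567  0.014 ]
 [ 0.3537 -0.2629  0.014 ]
 [ 0.349  -0.2572  0.014 ]
 [ 0.3629 -0.273   0.014 ]]
tray [[ 0.4711  0.2032  0.003 ]
 [ 0.4743  0.2108  0.003 ]
 [ 0.4791  0.1834  0.003 ]
 [ 0.4704  0.21    0.003 ]
 [ 0.4773  0.199   0.003 ]
 [ 0.5632 -0.3031  0.003 ]
 [ 0.4747  0.2096  0.003 ]]
now 4.1 [ 0.1838 -0.6495  0.2266] [-179.9989   -0.0012 -164.1961] F [-0.6878  0.8192 -0.0268]
travel [-0.5428  0.6383  0.2531] dr [-0.      0.      0.2795]
```

```bash
cat > e.py <<'E'
from h import *
import pickle
np.set_printoptions(precision=4,suppress=True)
D={c:cap(c) for c in("top","side")};pickle.dump(D,open('D.pkl','wb'))
for c in D:
    P=cloud(D[c]);Q=P[(D[c]["range_z"]>0)]
    Q=Q[(abs(Q[:,0]-.55)<.13)&(abs(Q[:,1]+.28)<.11)]
    for lo in(0.,8.):
        A=axes(np.radians(lo or 5));q=(Q-[.549,-.28,.118])@A
        s=(abs(q[:,2]-.026)<.004)&(np.hypot(q[:,0],q[:,1])<.055)&(np.hypot(q[:,0],q[:,1])>.028);ct=Q[s].mean(0)
        n=np.linalg.svd(Q[s]-ct)[2][2];n*=np.sign(n[2]);print(c,'plane',s.sum(),ct,'tilt',np.degrees(np.arccos(n[2])),'yaw',np.degrees(np.arctan2(-n[1],-n[0])), 'off',q[s][:,2].mean())
    e=(q[:,2]>.052)&(q[:,2]<.07)&(np.hypot(q[:,0],q[:,1])<.035);w=cv2.minAreaRect((q[e][:,:2]*1000).astype(np.float32));print('eye',e.sum(),w,q[e].mean(0))
    dd=(q[:,2]>.021)&(q[:,2]<.032)&(np.hypot(q[:,0],q[:,1])<.07);print('disc',cv2.minEnclosingCircle((q[dd][:,:2]*1000).astype(np.float32)),np.percentile(q[dd],[1,99],axis=0))
im=cv2.resize(D["top"]["pixels"][165:230,335:435,::-1],None,fx=8,fy=8,interpolation=cv2.INTER_CUBIC);cv2.imwrite('pics/crop.png',im)
E
python3 e.py
```

```text
top plane 681 [ 0.5373 -0.2806  0.1411] tilt 29.885736024472557 yaw 7.887138587383351 off 0.025888893500462994
top plane 713 [ 0.5371 -0.2815  0.141 ] tilt 30.066746614140875 yaw 9.325244678965197 off 0.025925667925641393
eye 87 ((0.4681234359741211, 0.4266643524169922), (16.469436645507812, 38.39663314819336), 1.8953226804733276) [0.0011 0.0009 0.0603]
disc ((0.11588051915168762, 2.1496896743774414), 59.81011962890625) [[-0.0545 -0.0534  0.0213]
 [ 0.0555  0.057   0.0315]]
side plane 339 [ 0.538  -0.2852  0.1405] tilt 30.249345788171894 yaw 8.514699102078747 off 0.025223186345695783
side plane 361 [ 0.5379 -0.2874  0.1401] tilt 30.318234294869804 yaw 9.482632047659758 off 0.025156892466059965
eye 45 ((0.8217253684997559, -2.4510936737060547), (14.450967788696289, 38.11519241333008), 4.493889808654785) [ 0.0013 -0.0052  0.0603]
disc ((0.3676369786262512, -3.4007983207702637), 60.075260162353516) [[-0.053  -0.0566  0.0212]
 [ 0.0554  0.0502  0.0306]]
```

View pics/crop.png

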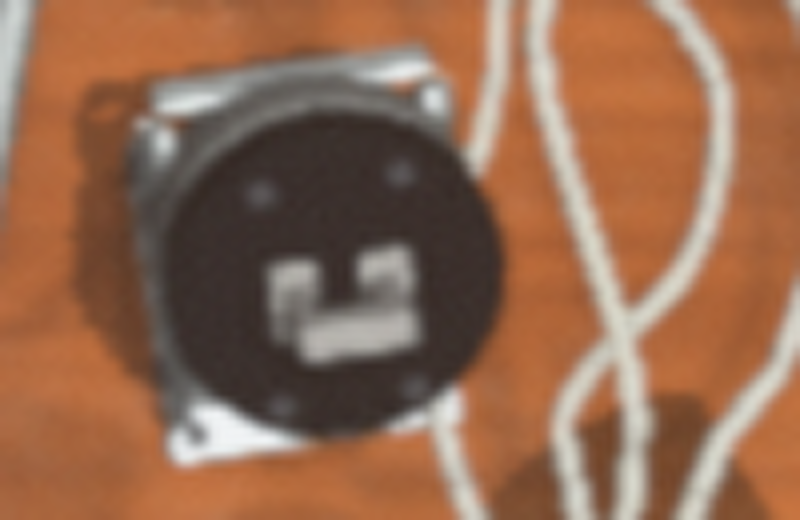

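Emit:
jog_arm(travel=[[-0.07, 0.08, 0.03], [-0.14, 0.16, 0.06], [-0.21, 0.24, 0.1], [-0.28, 0.32, 0.13], [-0.35, 0.4, 0.16], [-0.42, 0.48, 0.19], [-0.48, 0.56, 0.22], [-0.5428, 0.6383, 0.2531], [-0.5428, 0.6383, 0.2531], [-0.5428, 0.6383, 0.2531]], dr=[[0, 0, -0.028], [0, 0, -0.056], [0, 0, -0.084], [0, 0, -0.112], [0, 0, -0.14], [0, 0, -0.168], [0, 0, -0.196], [0, 0, -0.2205], [0, 0, -0.2205], [0, 0, -0.2205]], claw=[0.7, 0.7, 0.7, 0.7, 0.7, 0.7, 0.7, 0.7, 0.7, 0.7])

```text
time_s: 5.45
tcp_pos: [0.3585, -0.2685, 0.1004]
eef_rot: [-180.0, -0.0, -84.8]
contact_force: [-0.1, -0.1, 0.5]
gripper_width: 0.0616
gripper_force: 0.0
```

Emit:
jog_arm(travel=[[0, 0, 0.1], [0, 0, 0.18], [0, 0, 0.195], [0, 0, 0.195], [0, 0, 0.195], [0, 0, 0.195], [0, 0, 0.195], [0, 0, 0.195], [0, 0, 0.14], [0, 0, 0.0]], dr=[[0, 0, 0], [0, 0, 0], [0, 0, 0], [0, 0, 0], [0, 0, 0], [0, 0, 0], [0, 0, 0], [0, 0, 0], [0, 0, 0], [0, 0, 0]], claw=[0.7, 0.7, 0.7, 0, 0, 0, 0, 0, 0, 0], newtons=60)

```text
time_s: 6.7
tcp_pos: [0.3557, -0.2677, 0.0913]
eef_rot: [179.6, 0.1, -84.8]
contact_force: [2.6, -0.8, -2.4]
gripper_width: 0.0216
gripper_force: 60.0
```

```bash
cat > f.py <<'E'
from h import *
import sys
np.set_printoptions(precision=4,suppress=True)
S=np.array([.549,-.2805,.118]);A=axes(np.radians(9.5))
G=0.004  # underside of wedge to TCP (TCP above underside); set from grasp
# tool: z=-seam z, y=-seam x or +; choose y=-wx consistent -> tool x = cross(y,z)
M=np.c_[np.cross(-A[:,0],-A[:,2]),-A[:,0],-A[:,2]]
def pose(side,past,h): # tip 'past' slot edge (mm), underside h mm above seam
    return S+A@np.array([0,side*(.133-past/1000),h/1000+G])
if __name__=="__main__":
    go(pose(float(sys.argv[1]),float(sys.argv[2]),float(sys.argv[3])),M)
    d=[r.get_state()["tcp_pos"]];print('in seam',((d[0]-S)@A)*1000)
E
python3 f.py 1 -20 60; python3 - <<'E'
from h import *
d=cap("top");P=cloud(d);s=r.get_state();t=s["tcp_pos"];print(s["gripper_width"],t)
Q=P[(d["range_z"]>0)];Q=Q[(abs(Q[:,0]-.358)<.04)&(abs(Q[:,1]+.268)<.13)&(Q[:,2]>.09)&(Q[:,2]<.135)]
for lo,hi in((-.4,-.3),(-.245,-.15)):
    q=Q[(Q[:,1]>lo)&(Q[:,1]<hi)];print(len(q),q.min(0),q.max(0))
E
```

```text
now 6.7 [ 0.3557 -0.2677  0.0913] [179.6258   0.1437 -84.836 ] F [ 2.5982 -0.8354 -2.4238]
travel [-0.2404 -0.2947 -0.1655] dr [ 0.0843 -0.0027 -0.0119]
in seam [-176.62     44.5168   71.1782]
0.021782767589801938 [ 0.3604821  -0.26974312  0.10046876]Traceback (most recent call last):
  File "<stdin>", line 5, in <module>
    return umr_minimum(a, axis, None, out, keepdims, initial, where)
ValueError: zero-size array to reduction operation minimum which has no identity
```

```bash
sed -i 's/^G=0.004/G=0.003/' f.py; python3 f.py 1 -20 60
```

```text
now 6.75 [ 0.3605 -0.2697  0.1005] [-179.6967   -0.2164  -84.6984] F [ 2.441  -0.8979  6.3697]
travel [-0.2438 -0.289  -0.1436] dr [ 0.0825 -0.0037 -0.0112]
in seam [-168.2503   41.7238   76.896 ]
```

Emit:
jog_arm(travel=[[-0.08, 0, -0.07], [-0.16, 0, -0.13], [-0.2438, -0.05, -0.1436], [-0.2438, -0.13, -0.1436], [-0.2438, -0.21, -0.1436], [-0.2438, -0.27, -0.1436], [-0.2438, -0.289, -0.1436], [-0.2438, -0.289, -0.1436], [-0.2438, -0.289, -0.1436], [-0.2438, -0.289, -0.1436]], dr=[[0, 0, 0], [0, 0, 0], [0.02, -0.001, -0.003], [0.04, -0.002, -0.006], [0.06, -0.003, -0.009], [0.0825, -0.0037, -0.0112], [0.0825, -0.0037, -0.0112], [0.0825, -0.0037, -0.0112], [0.0825, -0.0037, -0.0112], [0.0825, -0.0037, -0.0112]], claw=[0, 0, 0, 0, 0, 0, 0, 0, 0, 0])

```text
time_s: 8.0
tcp_pos: [0.4908, -0.134, 0.1644]
eef_rot: [-150.3, 0.3, -80.6]
contact_force: [-0.1, -0.4, -1.7]
gripper_width: 0.0219
gripper_force: 60.0
```

```bash
python3 f.py 1 -8 2.5; cat > look.py <<'E'
from h import *
from f import S,A
import sys
for c in sys.argv[2:]:
    d=cap(c);u,v=map(int,proj(d,S));u0=max(0,u-50);v0=max(0,v-40);save(d,sys.argv[1]+c+'_full.png')
    cv2.imwrite(f'pics/{sys.argv[1]}{c}.png',cv2.resize(d["pixels"][v0:v0+75,u0:u0+100,::-1],None,fx=8,fy=8,interpolation=cv2.INTER_CUBIC))
    Q=cloud(d)[d["range_z"]>0];q=(Q-S)@A*1000;q=q[(abs(q[:,0])<30)&(abs(q[:,1])>75)&(abs(q[:,1])<230)&(abs(q[:,2])<100)]
    for s in(1,-1):
        e=q[q[:,1]*s>0]
        if len(e)>20: print(c,s,len(e),e.min(0).round(1),e.max(0).round(1))
    q=(Q-S)@A*1000;R_=np.hypot(q[:,0],q[:,1]);m=(abs(q[:,2]-29)<8)&(R_<56)&(R_>26)
    B=np.c_[q[m][:,:2],np.ones(m.sum())];k=np.linalg.lstsq(B,q[m][:,2],rcond=None)[0]
    w=abs(B@k-q[m][:,2])<2.5;k=np.linalg.lstsq(B[w],q[m][w][:,2],rcond=None)[0]
    print(c,'disc n',w.sum(),'L/R height at +-45',k[2]+45*k[1],k[2]-45*k[1],'tilt deg x,y',np.degrees(k[:2]))
E
python3 look.py l0 side top
```

```text
now 8.0 [ 0.4908 -0.134   0.1644] [-150.3194    0.2536  -80.6214] F [-0.1358 -0.4418 -1.7121]
travel [ 0.0265 -0.0118  0.1025] dr [ 0.0009  0.0004 -0.0006]
in seam [ -5.5488 154.1135  56.8049]
side 1 386 [-29.9  75.1 -77.2] [ 28.8 229.9  99.9]
side -1 92 [ -30.  -229.8  -99.6] [ 29.7 -76.3 -80.5]
side disc n 335 L/R height at +-45 25.134372790234448 24.744874046899564 tilt deg x,y [0.3164 0.248 ]
top 1 808 [-29.6  75.1 -99.7] [ 30.  229.9  81.8]
top -1 80 [ -29.9 -229.   -99.6] [ 28.4 -75.4 -78.6]
top disc n 602 L/R height at +-45 26.281939996248852 25.61254852780936 tilt deg x,y [-0.1116  0.4261]
```

Emit:
jog_arm(travel=[[0.0025, -0.0118, 0.05], [0.0025, -0.0118, 0.09], [0.0025, -0.0118, 0.1025], [0.0025, -0.0118, 0.1025], [0.008, -0.0118, 0.1025], [0.015, -0.0118, 0.1025], [0.021, -0.0118, 0.1025], [0.0265, -0.0118, 0.1025], [0.0265, -0.0118, 0.1025], [0.0265, -0.0118, 0.1025]], dr=[[0.0009, 0.0004, -0.0006], [0.0009, 0.0004, -0.0006], [0.0009, 0.0004, -0.0006], [0.0009, 0.0004, -0.0006], [0.0009, 0.0004, -0.0006], [0.0009, 0.0004, -0.0006], [0.0009, 0.0004, -0.0006], [0.0009, 0.0004, -0.0006], [0.0009, 0.0004, -0.0006], [0.0009, 0.0004, -0.0006]], claw=[0, 0, 0, 0, 0, 0, 0, 0, 0, 0])

```text
time_s: 9.35
tcp_pos: [0.5231, -0.142, 0.1226]
eef_rot: [-150.0, 0.0, -80.5]
contact_force: [-0.1, 0.2, -2.3]
gripper_width: 0.0217
gripper_force: 60.0
```

```bash
python3 f.py 1 0 0.8; python3 look.py l1 top
```

```text
now 9.35 [ 0.5231 -0.142   0.1226] [-149.96      0.0191  -80.5234] F [-0.0666  0.1701 -2.2716]
travel [ 0.0157 -0.      0.0031] dr [-0.0001  0.     -0.0001]
in seam [ -0.0175 140.8321   5.3499]
top 1 554 [-27.9  75.2 -99.5] [ 30.  230.   99.5]
top -1 91 [ -29.8 -229.7  -99.7] [ 27.1 -75.5 -76.7]
top disc n 617 L/R height at +-45 26.398875825428558 25.729842038206154 tilt deg x,y [-0.3141  0.4259]
```

View pics/l1top.png

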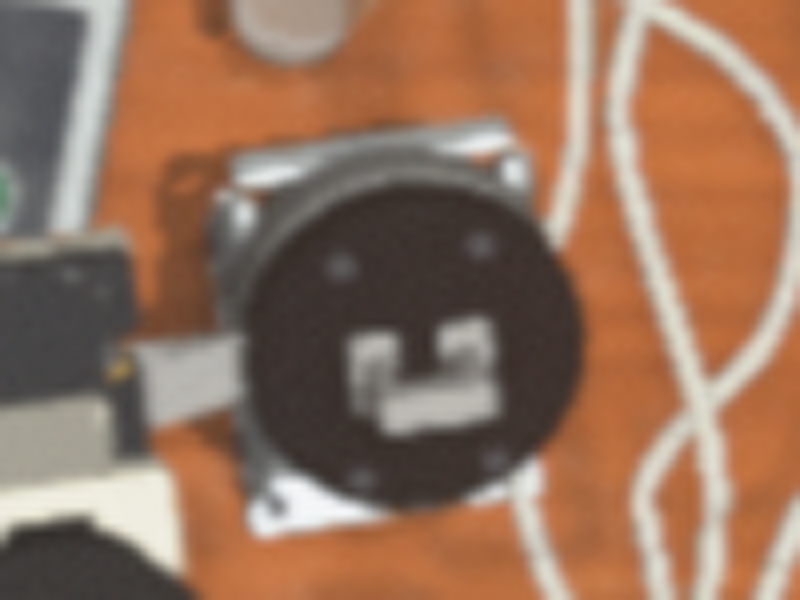

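Emit:
jog_arm(travel=[[0.004, 0, 0.001], [0.006, 0, 0.002], [0.006, 0, 0.003], [0.006, 0, 0.004], [0.006, 0, 0.0045], [0.006, 0, 0.0045], [0.006, 0, 0.0045], [0.006, 0, 0.0045], [0.006, 0, 0.0045], [0.006, 0, 0.0045]], dr=[[0, 0, 0], [0, 0, 0], [0, 0, 0], [0, 0, 0], [0, 0, 0], [0, 0, 0], [0, 0, 0], [0, 0, 0], [0, 0, 0], [0, 0, 0]], claw=[0, 0, 0, 0, 0, 0, 0, 0, 0, 0])

```text
time_s: 10.65
tcp_pos: [0.5248, -0.1447, 0.1207]
eef_rot: [-150.0, 0.0, -80.5]
contact_force: [0.2, -0.6, -1.7]
gripper_width: 0.0218
gripper_force: 60.0
```

```bash
cat > s.py <<'E'
from f import *
s=r.get_state();print(s["time_s"],'seamframe mm',(s["tcp_pos"]-S)@A*1000,'F',s["contact_force"]@A,'M',s["moment"]@A,s["eef_rot"])
print('tip past L/R',133-(abs((s["tcp_pos"]-S)@A[:,1]))*1000,'h',((s["tcp_pos"]-S)@A[:,2]-G)*1000)
E
python3 s.py
```

```text
10.65 seamframe mm [  0.0825 137.9255   3.1185] F [-0.7937 -0.5738 -1.5005] M [ 0.0443  2.2164 -0.0409] [-149.9513    0.0182  -80.5099]
tip past L/R -4.925490354035702 h 0.11854309554199145
```

Emit:
jog_arm(travel=[[0, 0, 0.001], [0, 0, 0.002], [0, 0, 0.0025], [0, 0, 0.0025], [0, 0, 0.0025], [0, 0, 0.0025], [0, 0, 0.0025], [0, 0, 0.0025], [0, 0, 0.0025], [0, 0, 0.0025]], dr=[[0, 0, 0], [0, 0, 0], [0, 0, 0], [0, 0, 0], [0, 0, 0], [0, 0, 0], [0, 0, 0], [0, 0, 0], [0, 0, 0], [0, 0, 0]], claw=[0, 0, 0, 0, 0, 0, 0, 0, 0, 0])

```text
time_s: 11.9
tcp_pos: [0.5254, -0.1446, 0.1197]
eef_rot: [-149.9, 0.0, -80.5]
contact_force: [-3.8, 2.2, 2.7]
gripper_width: 0.0219
gripper_force: 60.0
```

```bash
python3 s.py
```

```text
11.9 seamframe mm [  0.1521 137.9079   1.8656] F [-1.6142  2.8442  4.0168] M [ 0.5697  2.1864 -0.0654] [-149.947     0.0163  -80.5096]
tip past L/R -4.907879028176097 h -1.1344136091063242
```

```bash
python3 - <<'E'
from f import *
import pickle
D=pickle.load(open('D.pkl','rb'))
for c in D:
    Q=cloud(D[c])[D[c]["range_z"]>0];q=(Q-S)@A*1000
    m=(abs(q[:,0])<40)&(q[:,1]>62)&(q[:,1]<240)&(abs(q[:,2])<120)
    for a in range(60,240,20):
        e=q[m&(q[:,1]>=a)&(q[:,1]<a+20)];print(c,a,len(e),e[:,2].max() if len(e) else '')
    w=(abs(Q[:,0]-.56)<.16)&(abs(Q[:,1]+.05)<.12);print('max z',Q[w][:,2].max(),Q[w][Q[w][:,2]>.06].round(3)[:5])
E
```

```text
top 60 27 -16.1430925217498
top 80 33 -94.76058126538148
top 100 97 -58.62621811554817
top 120 143 -51.095064439330166
top 140 131 -55.7010816590657
top 160 133 -58.21105889671331
top 180 127 -61.90556593743384
top 200 181 -30.52516966849788
top 220 188 -26.014520122595822
max z 0.13054365645244048 [[ 0.718 -0.116  0.119]
 [ 0.717 -0.119  0.123]
 [ 0.719 -0.122  0.119]
 [ 0.717 -0.125  0.125]
 [ 0.718 -0.128  0.123]]
side 60 0 
side 80 1 -116.36213864011674
side 100 1 -115.35216724427534
side 120 1 -72.25369745324612
side 140 2 -69.46720071207731
side 160 7 -73.77937847489122
side 180 25 -67.2691391550261
side 200 96 -33.92933613761837
side 220 59 -28.304523719413822
max z 0.21324794903535194 [[0.624 0.063 0.213]
 [0.649 0.07  0.21 ]
 [0.656 0.065 0.212]
 [0.617 0.065 0.208]
 [0.685 0.067 0.207]]
```

Emit:
jog_arm(travel=[[0, 0, -0.0012], [0, 0, -0.0022], [0.002, 0, -0.0022], [0.004, 0, -0.0022], [0.006, 0, -0.0022], [0.008, 0, -0.0022], [0.01, 0, -0.0022], [0.012, 0, -0.0022], [0.014, 0, -0.0022], [0.014, 0, -0.0022]], dr=[[0, 0, 0], [0, 0, 0], [0, 0, 0], [0, 0, 0], [0, 0, 0], [0, 0, 0], [0, 0, 0], [0, 0, 0], [0, 0, 0], [0, 0, 0]], claw=[0, 0, 0, 0, 0, 0, 0, 0, 0, 0])

```text
time_s: 13.15
tcp_pos: [0.526, -0.1517, 0.1206]
eef_rot: [-150.0, 0.0, -80.5]
contact_force: [-0.2, 0.3, -1.9]
gripper_width: 0.0218
gripper_force: 60.0
```

```bash
python3 s.py
```

```text
13.15 seamframe mm [  0.0668 130.8617   2.9261] F [-1.1081  0.2968 -1.526 ] M [ 0.1116  2.1549 -0.0242] [-149.9551    0.0209  -80.5173]
tip past L/R 2.138260575123468 h -0.07385847627966674
```

Emit:
jog_arm(travel=[[0.004, 0, 0], [0.008, 0, 0], [0.012, 0, 0], [0.015, 0, 0], [0.018, 0, 0], [0.02, 0, 0], [0.022, 0, 0], [0.022, 0, 0], [0.022, 0, 0], [0.022, 0, 0]], dr=[[0, 0, 0], [0, 0, 0], [0, 0, 0], [0, 0, 0], [0, 0, 0], [0, 0, 0], [0, 0, 0], [0, 0, 0], [0, 0, 0], [0, 0, 0]], claw=[0, 0, 0, 0, 0, 0, 0, 0, 0, 0])

```text
time_s: 14.4
tcp_pos: [0.5268, -0.1611, 0.1199]
eef_rot: [-150.1, 0.1, -80.5]
contact_force: [-3.9, 10.8, 0.3]
gripper_width: 0.0214
gripper_force: 60.0
```

```bash
python3 s.py; python3 look.py l2 side top
```

```text
14.4 seamframe mm [ -0.9251 121.4433   2.7288] F [-1.634  11.3122  1.2412] M [ 4.1203  2.0876 -0.0419] [-150.0643    0.1464  -80.4608]
tip past L/R 11.55670762921585 h -0.27122570954035174
side 1 432 [-29.4  75.4 -78.5] [ 29.9 225.2  99.8]
side -1 93 [ -29.9 -229.6  -99.6] [ 29.6 -76.3 -77.9]
side disc n 331 L/R height at +-45 27.503311214213333 25.071071251747732 tilt deg x,y [0.342  1.5484]
top 1 623 [-29.9  75.4 -99.7] [ 30.  229.9  96.9]
top -1 90 [ -29.8 -229.3  -99.8] [ 28.7 -75.1 -79.4]
top disc n 607 L/R height at +-45 28.99481960783545 25.756947474114586 tilt deg x,y [0.022  2.0613]
```

Emit:
jog_arm(travel=[[0.002, 0, 0], [0.004, 0, 0], [0.005, 0, 0], [0.005, 0, 0], [-0.025, 0, -0.001], [-0.06, 0, -0.01], [-0.06, 0, -0.09], [-0.05, 0, -0.17], [0.05, 0, -0.18], [0.17, 0, -0.18]], dr=[[0, 0, 0], [0, 0, 0], [0, 0, 0], [0, 0, 0], [0, 0, 0], [0, 0, 0], [0, 0, 0], [0, 0, 0], [0, 0, 0], [0, 0, 0]], claw=[0, 0, 0, 0, 0, 0, 0, 0, 0, 0])

```text
time_s: 15.75
tcp_pos: [0.4987, -0.2538, 0.2016]
eef_rot: [-149.6, -0.1, -80.3]
contact_force: [1.8, 0.9, -1.5]
gripper_width: 0.0218
gripper_force: 60.0
```

```bash
python3 f.py -1 -20 2.5;python3 s.py
```

```text
now 15.75 [ 0.4987 -0.2538  0.2016] [-149.6185   -0.1244  -80.2619] F [ 1.7793  0.9142 -1.5287]
travel [0.3753 0.0083 0.1789] dr [-0.0011  0.      0.0007]
in seam [ 2.669  34.6376 95.0022]
15.75 seamframe mm [ 2.669  34.6376 95.0022] F [ 0.8861  0.608  -2.2768] M [ 0.0542  2.0342 -0.0495] [-149.6185   -0.1244  -80.2619]
tip past L/R 98.3623916763355 h 92.0022106604403
```

Emit:
jog_arm(travel=[[0.12, 0.003, 0], [0.24, 0.003, 0], [0.35, 0.003, 0], [0.375, 0.004, 0.06], [0.375, 0.004, 0.13], [0.375, 0.004, 0.173], [0.375, 0.004, 0.177], [0.365, 0.004, 0.177], [0.355, 0.004, 0.177], [0.35, 0.004, 0.179]], dr=[[0, 0, 0], [0, 0, 0], [0, 0, 0], [0, 0, 0], [0, 0, 0], [0, 0, 0], [0, 0, 0], [0, 0, 0], [0, 0, 0], [0, 0, 0]], claw=[0, 0, 0, 0, 0, 0, 0, 0, 0, 0])

```text
time_s: 17.0
tcp_pos: [0.5688, -0.419, 0.1215]
eef_rot: [-149.9, -0.1, -80.5]
contact_force: [-0.4, -0.1, -2.7]
gripper_width: 0.0216
gripper_force: 60.0
```

```bash
python3 f.py -1 -8 0.2;python3 s.py; python3 look.py r1 top side
```

```text
now 17.0 [ 0.5688 -0.419   0.1215] [-149.8684   -0.0677  -80.4979] F [-0.3875 -0.1314 -2.7436]
travel [ 0.0022 -0.0022  0.003 ] dr [-0.0004 -0.0002  0.0001]
in seam [  -1.1049 -139.9       4.6849]
17.0 seamframe mm [  -1.1049 -139.9       4.6849] F [-1.7215 -0.0657 -2.1741] M [0.0041 2.1922 0.0028] [-149.8684   -0.0677  -80.4979]
tip past L/R -6.899955415013437 h 1.6849213248111803
top 1 612 [-29.8 104.6 -99.9] [ 30.  229.8 -31.8]
top disc n 616 L/R height at +-45 29.392212659250436 25.847566817609856 tilt deg x,y [0.175  2.2566]
side 1 54 [-17.2 183.7 -78.6] [ 29.4 229.  -42.8]
side -1 767 [ -29.8 -229.6  -99.9] [ 30.  -75.   99.8]
side disc n 33 L/R height at +-45 28.141578757591674 34.67157949812733 tilt deg x,y [-0.8117 -4.1571]
```

View pics/r1top.png

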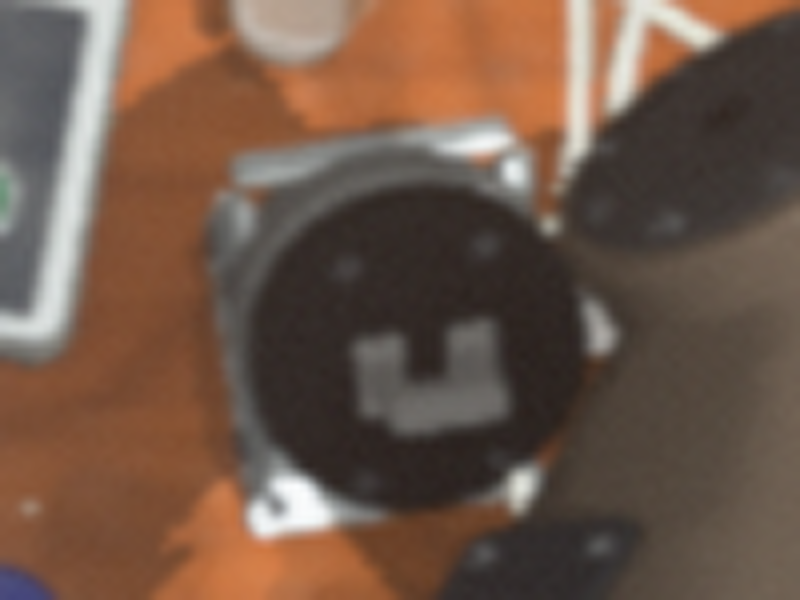

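Emit:
jog_arm(travel=[[0, -0.002, 0.0034], [-0.008, -0.002, 0.0034], [-0.016, -0.002, 0.0034], [-0.022, -0.002, 0.0034], [-0.028, -0.002, 0.0034], [-0.034, -0.002, 0.0034], [-0.039, -0.002, 0.0034], [-0.043, -0.002, 0.0034], [-0.043, -0.002, 0.0034], [-0.043, -0.002, 0.0034]], dr=[[0, 0, 0], [0, 0, 0], [0, 0, 0], [0, 0, 0], [0, 0, 0], [0, 0, 0], [0, 0, 0], [0, 0, 0], [0, 0, 0], [0, 0, 0]], claw=[0, 0, 0, 0, 0, 0, 0, 0, 0, 0])

```text
time_s: 18.35
tcp_pos: [0.568, -0.4004, 0.1203]
eef_rot: [-149.8, -0.3, -80.6]
contact_force: [0.5, -7.5, -0.5]
gripper_width: 0.0212
gripper_force: 60.0
```

```bash
python3 s.py; python3 look.py r2 top
```

```text
18.35 seamframe mm [   0.2425 -121.3577    2.5598] F [-0.8553 -7.5271 -0.0363] M [-3.084   2.166  -0.0468] [-149.8319   -0.267   -80.6049]
tip past L/R 11.642341890448677 h -0.440234854854549
top 1 609 [-29.9 104.3 -99.3] [ 30.  230.  -32.7]
top -1 57 [ -30.  -227.9  -99.8] [  25.  -186.7   11.5]
top disc n 351 L/R height at +-45 29.005262924085468 29.672823825819858 tilt deg x,y [-0.1526 -0.425 ]
```

Emit:
jog_arm(travel=[[-0.002, 0, 0], [-0.003, 0, 0], [-0.003, 0, 0], [-0.003, 0, 0], [0.03, 0, -0.001], [0.065, 0, -0.01], [0.065, 0, -0.09], [0.05, 0, -0.17], [-0.05, 0, -0.18], [-0.17, 0, -0.18]], dr=[[0, 0, 0], [0, 0, 0], [0, 0, 0], [0, 0, 0], [0, 0, 0], [0, 0, 0], [0, 0, 0], [0, 0, 0], [0, 0, 0], [0, 0, 0]], claw=[0, 0, 0, 0, 0, 0, 0, 0, 0, 0])

```text
time_s: 19.65
tcp_pos: [0.5082, -0.3219, 0.1974]
eef_rot: [-149.9, 0.0, -80.7]
contact_force: [0.9, 1.1, -2.5]
gripper_width: 0.0216
gripper_force: 60.0
```

```bash
python3 f.py 1 -20 1.5; python3 s.py; python3 look.py r3 top side
```

```text
now 19.65 [ 0.5082 -0.3219  0.1974] [-149.9223    0.0223  -80.6559] F [ 0.927   1.1122 -2.5116]
travel [-0.3744 -0.0009  0.1752] dr [-0.0002 -0.0002 -0.0004]
in seam [ -1.0453 -34.1051  92.2927]
19.65 seamframe mm [ -1.0453 -34.1051  92.2927] F [-0.305  0.944 -2.724] M [ 0.2224  1.9265 -0.0452] [-149.9223    0.0223  -80.6559]
tip past L/R 98.89485551975343 h 89.29271202845769
top 1 611 [-30.  104.3 -98.5] [ 29.9 229.8 -36.1]
top -1 162 [ -30.  -228.8  -99.6] [ 27.9 -75.5 100. ]
top disc n 216 L/R height at +-45 31.44908337874881 29.721824794566537 tilt deg x,y [-2.5583  1.0996]
side 1 81 [-29.8 187.8 -79.2] [ 29.4 229.8 -38.1]
side -1 157 [ -29.9 -228.7  -99.9] [ 28.1 -75.4 100. ]
side disc n 276 L/R height at +-45 28.42174878981836 27.434944389540505 tilt deg x,y [0.259  0.6282]
```

Emit:
jog_arm(travel=[[-0.12, 0, 0], [-0.24, 0, 0], [-0.35, 0, 0], [-0.375, 0, 0.06], [-0.375, 0, 0.13], [-0.375, 0, 0.172], [-0.375, 0, 0.175], [-0.365, 0, 0.175], [-0.355, 0, 0.1765], [-0.35, 0, 0.178]], dr=[[0, 0, 0], [0, 0, 0], [0, 0, 0], [0, 0, 0], [0, 0, 0], [0, 0, 0], [0, 0, 0], [0, 0, 0], [0, 0, 0], [0, 0, 0]], claw=[0, 0, 0, 0, 0, 0, 0, 0, 0, 0])

```text
time_s: 21.0
tcp_pos: [0.5237, -0.142, 0.1209]
eef_rot: [-149.9, 0.0, -80.6]
contact_force: [-0.3, 0.0, -2.1]
gripper_width: 0.0216
gripper_force: 60.0
```

```bash
python3 s.py; python3 look.py l4 top side
```

```text
21.0 seamframe mm [ -0.3485 140.7513   3.5007] F [-1.2708  0.0489 -1.7039] M [-0.0106  2.1881 -0.0569] [-149.9046    0.0179  -80.5638]
tip past L/R -7.751299723179528 h 0.5006535012682988
top 1 555 [-27.5  75.  -98.4] [ 30.  229.9  96.7]
top -1 91 [ -29.9 -229.5  -99.8] [ 29.7 -75.2 -78. ]
top disc n 629 L/R height at +-45 29.73750911223251 28.128915068119028 tilt deg x,y [0.1129 1.0241]
side 1 462 [-30.   79.6 -79. ] [ 30.  226.5  98.3]
side -1 97 [ -29.6 -227.3  -99.8] [ 29.9 -75.5 -73.1]
side disc n 353 L/R height at +-45 28.675701307874967 27.52298282094864 tilt deg x,y [0.0557 0.7338]
```

Emit:
jog_arm(travel=[[0.01, 0, 0.001], [0.02, 0, 0.001], [0.028, 0, 0.001], [0.035, 0, 0.001], [0.04, 0, 0.001], [0.044, 0, 0.001], [0.048, 0, 0.001], [0.051, 0, 0.001], [0.051, 0, 0.001], [0.051, 0, 0.001]], dr=[[0, 0, 0], [0, 0, 0], [0, 0, 0], [0, 0, 0], [0, 0, 0], [0, 0, 0], [0, 0, 0], [0, 0, 0], [0, 0, 0], [0, 0, 0]], claw=[0, 0, 0, 0, 0, 0, 0, 0, 0, 0])

```text
time_s: 22.35
tcp_pos: [0.5279, -0.1665, 0.1195]
eef_rot: [-150.0, 0.0, -80.5]
contact_force: [-2.2, 1.6, 1.7]
gripper_width: 0.0215
gripper_force: 60.0
```

```bash
python3 s.py; python3 look.py l5 top side
```

```text
22.35 seamframe mm [ -0.999  115.9332   2.2955] F [-0.7975  1.9132  2.4707] M [ 0.6889  2.248  -0.0123] [-149.9553    0.0226  -80.5138]
tip past L/R 17.066825992763114 h -0.7044520641827788
top 1 653 [-29.8  75.3 -99.9] [ 29.9 230.   95.4]
top -1 90 [ -30.  -229.8  -99.5] [ 28.  -75.1 -78.7]
top disc n 604 L/R height at +-45 31.54115655820212 28.39116955918304 tilt deg x,y [0.0186 2.0053]
side 1 399 [-30.   75.  -78.2] [ 29.8 228.9  99.8]
side -1 91 [ -29.9 -229.4 -100. ] [ 28.  -75.6 -79.1]
side disc n 340 L/R height at +-45 30.65626366126483 27.325757282334443 tilt deg x,y [0.1366 2.1203]
```

Emit:
jog_arm(travel=[[-0.03, 0, -0.001], [-0.07, 0, -0.008], [-0.07, 0, -0.09], [-0.06, 0, -0.17], [0.04, 0, -0.18], [0.16, 0, -0.18], [0.28, 0, -0.18], [0.4, 0, -0.18], [0.5, 0, -0.18], [0.54, 0, -0.18]], dr=[[0, 0, 0], [0, 0, 0], [0, 0, 0], [0, 0, 0], [0, 0, 0], [0, 0, 0], [0, 0, 0], [0, 0, 0], [0, 0, 0], [0, 0, 0]], claw=[0, 0, 0, 0, 0, 0, 0, 0, 0, 0])

```text
time_s: 23.7
tcp_pos: [0.5278, -0.4438, 0.1956]
eef_rot: [-150.0, 0.0, -80.7]
contact_force: [-0.3, 0.8, -2.9]
gripper_width: 0.0214
gripper_force: 60.0
```

```bash
python3 f.py -1 -8 0; python3 s.py; python3 look.py r5 top
```

```text
now 23.7 [ 0.5278 -0.4438  0.1956] [-150.0394    0.0448  -80.6703] F [-0.2695  0.7504 -2.876 ]
travel [-0.0333 -0.0054  0.1762] dr [ 0.0001 -0.0001 -0.0005]
in seam [  -2.7092 -157.5633   91.1115]
23.7 seamframe mm [  -2.7092 -157.5633   91.1115] F [-1.561   0.7846 -2.4197] M [ 0.1731  2.1507 -0.0252] [-150.0394    0.0448  -80.6703]
tip past L/R -24.56326368924374 h 88.11154212558237
top 1 612 [-29.9 104.3 -99.8] [ 30.  230.  -35.3]
top -1 83 [ -29.1 -210.8 -100. ] [ 29.9 -75.2  98.9]
top disc n 623 L/R height at +-45 31.434436832177543 28.372878551398724 tilt deg x,y [0.253 1.949]
```

Emit:
jog_arm(travel=[[0, -0.005, 0.08], [0, -0.005, 0.15], [0, -0.005, 0.174], [-0.01, -0.005, 0.175], [-0.022, -0.005, 0.1755], [-0.034, -0.005, 0.176], [-0.044, -0.005, 0.176], [-0.054, -0.005, 0.176], [-0.06, -0.005, 0.176], [-0.06, -0.005, 0.176]], dr=[[0, 0, 0], [0, 0, 0], [0, 0, 0], [0, 0, 0], [0, 0, 0], [0, 0, 0], [0, 0, 0], [0, 0, 0], [0, 0, 0], [0, 0, 0]], claw=[0, 0, 0, 0, 0, 0, 0, 0, 0, 0])

```text
time_s: 25.0
tcp_pos: [0.5691, -0.4034, 0.1225]
eef_rot: [-149.9, -0.0, -80.5]
contact_force: [3.8, -2.7, -4.9]
gripper_width: 0.0216
gripper_force: 60.0
```

```bash
python3 s.py
```

```text
25.0 seamframe mm [   1.8364 -124.4949    4.1279] F [ 0.4116 -3.2669 -5.8782] M [-1.6416  1.8732 -0.1067] [-149.9238   -0.0351  -80.5292]
tip past L/R 8.505075000966585 h 1.1278634025782326
```

Emit:
jog_arm(travel=[[0.004, -0.002, 0.002], [0.0, -0.002, 0.002], [-0.005, -0.002, 0.002], [-0.01, -0.002, 0.002], [-0.014, -0.002, 0.002], [-0.018, -0.002, 0.002], [-0.022, -0.002, 0.002], [-0.024, -0.002, 0.002], [-0.024, -0.002, 0.002], [-0.024, -0.002, 0.002]], dr=[[0, 0, 0], [0, 0, 0], [0, 0, 0], [0, 0, 0], [0, 0, 0], [0, 0, 0], [0, 0, 0], [0, 0, 0], [0, 0, 0], [0, 0, 0]], claw=[0, 0, 0, 0, 0, 0, 0, 0, 0, 0])

```text
time_s: 26.25
tcp_pos: [0.5679, -0.3906, 0.1219]
eef_rot: [-150.0, 0.0, -80.5]
contact_force: [-0.3, 0.6, -4.0]
gripper_width: 0.0218
gripper_force: 60.0
```

```bash
python3 s.py; python3 look.py r6 top
```

```text
26.25 seamframe mm [   2.3278 -111.7408    3.1497] F [-2.201   0.6081 -3.3623] M [0.0103 2.3752 0.0293] [-149.9694    0.049   -80.4963]
tip past L/R 21.259154175418445 h 0.14969463337420694
top 1 612 [ -29.8  104.2 -100. ] [ 29.9 229.8 -35.5]
top -1 75 [ -29.9 -228.6  -99.5] [  18.9 -172.2   13.7]
top disc n 296 L/R height at +-45 30.82426149727734 35.39027880113441 tilt deg x,y [ 0.2104 -2.9068]
```

Emit:
jog_arm(travel=[[0.004, 0, 0], [0.008, 0, 0], [0.03, 0, 0], [0.08, 0, -0.005], [0.12, 0, -0.05], [0.12, 0, -0.12], [0.12, 0, -0.12], [0.12, 0, -0.12], [0.12, 0, -0.12], [0.12, 0, -0.12]], dr=[[0, 0, 0], [0, 0, 0], [0, 0, 0], [0, 0, 0], [0, 0, 0], [0, 0, 0], [0, 0, 0], [0, 0, 0], [0, 0, 0], [0, 0, 0]], claw=[0, 0, 0, 0, 0, 0, 0, 0, 0, 0])

```text
time_s: 27.55
tcp_pos: [0.5484, -0.4546, 0.1729]
eef_rot: [-150.0, 0.1, -80.5]
contact_force: [0.3, 0.6, -2.8]
gripper_width: 0.0217
gripper_force: 60.0
```

```bash
python3 s.py; python3 look.py r7 top side; python3 - <<'E'
from f import *
y=np.radians(5.2);wx=-np.array([np.cos(y),np.sin(y),0]);zt=np.array([0,0,-1.])
M2=np.c_[np.cross(wx,zt),wx,zt];go([.358,-.2685,.06],M2)
E
```

```text
27.55 seamframe mm [   2.0304 -171.6388   62.1942] F [-1.077   0.5005 -2.5822] M [-0.028   2.1606  0.0108] [-150.0061    0.0839  -80.4846]
tip past L/R -38.63877195484818 h 59.19419421586513
top 1 612 [-29.8 104.2 -99.9] [ 30.  229.9 -35.6]
top -1 143 [ -30.  -202.3  -99.9] [ 27.  -75.9  78.3]
top disc n 426 L/R height at +-45 32.079473599871015 31.5613855813699 tilt deg x,y [3.8461 0.3298]
side -1 446 [ -29.3 -229.9  -99.9] [ 30.  -75.5  99.3]
side disc n 36 L/R height at +-45 38.90268472798481 26.961445724718878 tilt deg x,y [4.1236 7.602 ]
now 27.65 [ 0.5485 -0.4548  0.1733] [-149.9868    0.0564  -80.4843] F [-0.5702 -0.661  -1.9192]
travel [-0.4302  0.3855  0.0394] dr [-0.0833  0.0033  0.0117]
```

View pics/r7side.png

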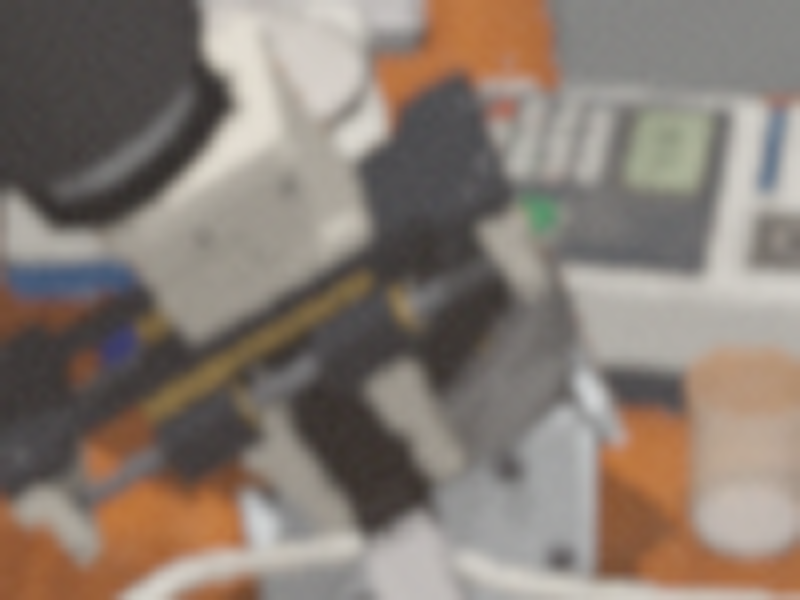

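Emit:
jog_arm(travel=[[0, 0.12, 0], [0, 0.24, 0], [0, 0.35, 0.01], [-0.06, 0.3855, 0.0394], [-0.18, 0.3855, 0.0394], [-0.3, 0.3855, 0.0394], [-0.4, 0.3855, 0.0394], [-0.4302, 0.3855, 0.0394], [-0.4302, 0.3855, 0.0394], [-0.4302, 0.3855, 0.0394]], dr=[[0, 0, 0], [-0.025, 0.001, 0.003], [-0.05, 0.002, 0.006], [-0.075, 0.003, 0.01], [-0.0833, 0.0033, 0.0117], [-0.0833, 0.0033, 0.0117], [-0.0833, 0.0033, 0.0117], [-0.0833, 0.0033, 0.0117], [-0.0833, 0.0033, 0.0117], [-0.0833, 0.0033, 0.0117]], claw=[0, 0, 0, 0, 0, 0, 0, 0, 0, 0])

```text
time_s: 28.9
tcp_pos: [0.3589, -0.2695, 0.0607]
eef_rot: [-179.9, -0.1, -84.8]
contact_force: [0.1, -0.1, -2.7]
gripper_width: 0.0217
gripper_force: 60.0
```

```bash
python3 look.py w1 top;python3 s.py; python3 - <<'E'
from h import *
print(r.get_state()["tcp_pos"],r.get_state()["eef_rot"])
E
```

```text
top 1 619 [-30.  104.4 -99.7] [ 30.  229.6 -34.2]
top -1 90 [ -28.7 -229.7  -99.9] [ 28.2 -75.2 -77.8]
top disc n 429 L/R height at +-45 31.951951717642814 31.527750198553612 tilt deg x,y [3.5383 0.2701]
28.95 seamframe mm [-189.7552   42.167    43.1736] F [-1.4283 -0.5278 -1.4432] M [ 0.0156  0.1288 -0.037 ] [-179.9265   -0.0502  -84.8756]
tip past L/R 90.83295956297574 h 40.173624189846564
[ 0.35867053 -0.26959685  0.06051183] [-1.79926545e+02 -5.02320011e-02 -8.48755613e+01]
```

Emit:
jog_arm(travel=[[0, 0, 0.06], [0, 0, 0.1], [0, 0, 0.112], [0, 0, 0.114], [0, 0, 0.114], [0, 0, 0.114], [0, 0, 0.114], [0, 0, 0.114], [0, 0, 0.06], [0, 0, -0.06]], dr=[[0, 0, 0], [0, 0, 0], [0, 0, 0], [0, 0, 0], [0, 0, 0], [0, 0, 0], [0, 0, 0], [0, 0, 0], [0, 0, 0], [0, 0, 0]], claw=[0, 0, 0, 0, 0, 0.7, 0.7, 0.7, 0.7, 0.7])

```text
time_s: 30.2
tcp_pos: [0.3562, -0.2682, 0.0897]
eef_rot: [179.7, 0.1, -84.8]
contact_force: [2.3, 0.3, 1.7]
gripper_width: 0.0603
gripper_force: 0.0
```

```bash
cat > eye.py <<'E'
from f import *
E=[]
for c in("top","side"):
    d=cap(c);save(d,'eye'+c+'.png');Q=cloud(d)[d["range_z"]>0];q=(Q-S)@A*1000
    m=(abs(q[:,0])<22)&(abs(q[:,1])<32)&(q[:,2]>57)&(q[:,2]<80);e=q[m]
    print(c,m.sum(),'eye mean',e.mean(0),'pct',np.percentile(e,[3,97],axis=0).ravel().round(1),cv2.minAreaRect(e[:,:2].astype(np.float32)))
    t=r.tip_of("eye",c)
    if t: print('tip',t[0]["conf"],t[0]["at"],'expected',proj(d,S+A@[0,0,.0615]))
Me=M
# eye centre in seam frame ~ [x, y, 61.5]
go(S+A@np.array([-.004,0,.0615-.019+.06]),M)
E
python3 eye.py; python3 - <<'E'
from h import *
d=cap("top");Q=cloud(d)[d["range_z"]>0];q=Q[(abs(Q[:,0]-.358)<.03)&(abs(Q[:,1]+.2685)<.1)&(Q[:,2]<.05)&(Q[:,2]>.005)];print('wedge',len(q),q.min(0),q.max(0),np.percentile(q[:,2],95))
E
```

```text
top 92 eye mean [-8.3519  2.0591 66.222 ] pct [-16.2 -16.8  58.   -2.3  21.   72. ] ((-9.680356979370117, 1.3139419555664062), (39.925907135009766, 15.708373069763184), 88.59406280517578)
tip 0.88 [381.4, 208.1] expected [379.7153 206.3797]
side 48 eye mean [-8.4124 -3.2155 65.0492] pct [-16.  -19.8  58.   -2.6  18.7  70. ] ((-9.278783798217773, -2.269113540649414), (43.597103118896484, 13.62623405456543), 89.84736633300781)
tip 0.9 [312.3, 209.5] expected [315.0095 208.0954]
now 30.4 [ 0.3589 -0.2689  0.0919] [-179.7437   -0.0929  -84.8373] F [-0.4066  0.9193 -0.7573]
travel [ 0.066  -0.2684 -0.2245] dr [ 0.0826 -0.0034 -0.0117]Traceback (most recent call last):
  File "<stdin>", line 2, in <module>
    return umr_minimum(a, axis, None, out, keepdims, initial, where)
ValueError: zero-size array to reduction operation minimum which has no identity
```

View pics/eyeside.png

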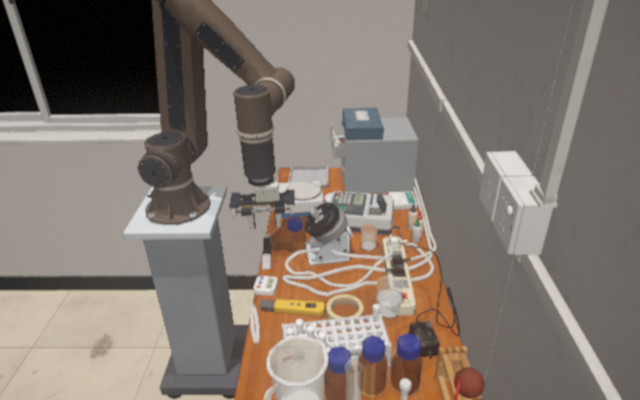

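```bash
cat > tilt.py <<'E'
from f import *
rng=np.random.default_rng(1)
for c in("top","side"):
    d=cap(c);Q=cloud(d)[d["range_z"]>0];q=(Q-S)@A*1000
    m=(q[:,2]>14)&(q[:,2]<50)&(np.hypot(q[:,0]+4,q[:,1])<66);p=q[m];best=None
    for _ in range(800):
        a=p[rng.choice(len(p),3,0)];n=np.cross(a[1]-a[0],a[2]-a[0]);l=np.linalg.norm(n)
        if l<200: continue
        n/=l;n*=np.sign(n[2])
        if n[2]<.9: continue
        w=abs((p-a[0])@n)<2
        if best is None or w.sum()>best.sum(): best=w
    g=p[best];ct=g.mean(0);n=np.linalg.svd(g-ct)[2][2];n*=np.sign(n[2])
    x=np.array([1,0,-n[0]/n[2]]);x/=np.linalg.norm(x);y=np.cross(n,x);ab=np.c_[(g-ct)@x,(g-ct)@y]
    (cx,cy),rad=cv2.minEnclosingCircle(ab.astype(np.float32));cc=ct+cx*x+cy*y
    e=q[(abs(q[:,0]+9)<22)&(abs(q[:,1])<32)&(q[:,2]>54)&(q[:,2]<85)];h=(e-cc)@n
    top=e[h>np.percentile(h,90)-4]
    print(c,best.sum(),'n',n,'tilt x,y',np.degrees(n[:2]),'disc c',cc,rad,'seat',cc-26*n,'eye pred',cc+29.5*n,'eye top mean',top.mean(0),'h',np.percentile(h,90))
E
python3 tilt.py
```

```text
top 615 n [-0.1159 -0.0021  0.9933] tilt x,y [-6.6399 -0.1229] disc c [-3.8187  2.2538 32.6853] 58.90803909301758 seat [-0.8056  2.3096  6.8605] eye pred [-7.2374  2.1905 61.9864] eye top mean [-9.6336  3.2419 68.9367] h 38.10900918206507
side 329 n [-0.1272 -0.0134  0.9918] tilt x,y [-7.2853 -0.7661] disc c [-5.7749 -1.5561 30.7607] 58.9705810546875 seat [-2.4689 -1.2085  4.9741] eye pred [-9.5259 -1.9505 60.0186] eye top mean [-9.3928 -1.9758 67.7872] h 38.55841355767563
```

```bash
cat > eg.py <<'E'
from f import *
n=np.array([-.121,-.007,.993]);n/=np.linalg.norm(n)
eye=S+A@np.array([-.0085,.0003,.061]);zt=-(A@n);yy=A[:,1];yt=np.cross(zt,yy);yt/=np.linalg.norm(yt)
if yt@A[:,0]>0: yt=-yt
ME=np.c_[np.cross(yt,zt),yt,zt]
go(eye+.019*zt-.06*zt,ME); print(eye,eye+.019*zt)
E
python3 eg.py
```

```text
now 30.55 [ 0.3572 -0.2685  0.0897] [179.9625   0.0017 -84.8476] F [-0.3063  0.0943  0.0342]
travel [ 0.0677 -0.255  -0.2195] dr [ 0.1026 -0.005  -0.012 ]
[ 0.5116 -0.2865  0.1666] [ 0.5229 -0.2844  0.1514]
```

Emit:
jog_arm(travel=[[0, 0, -0.12], [0.02, 0, -0.23], [0.05, -0.03, -0.24], [0.0677, -0.08, -0.24], [0.0677, -0.15, -0.23], [0.0677, -0.21, -0.2195], [0.0677, -0.25, -0.2195], [0.0677, -0.255, -0.2195], [0.0677, -0.255, -0.2195], [0.0677, -0.255, -0.2195]], dr=[[0, 0, 0], [0.01, 0, -0.002], [0.03, -0.002, -0.004], [0.055, -0.003, -0.007], [0.08, -0.004, -0.01], [0.1026, -0.005, -0.012], [0.1026, -0.005, -0.012], [0.1026, -0.005, -0.012], [0.1026, -0.005, -0.012], [0.1026, -0.005, -0.012]], claw=[0.6, 0.6, 0.6, 0.6, 0.6, 0.6, 0.6, 0.6, 0.6, 0.6], newtons=40)

```text
time_s: 31.8
tcp_pos: [0.488, -0.2902, 0.2004]
eef_rot: [-143.0, 0.3, -80.2]
contact_force: [0.2, -0.4, -0.4]
gripper_width: 0.0525
gripper_force: 0.0
```

```bash
python3 eg.py; python3 s.py
```

```text
now 31.8 [ 0.488  -0.2902  0.2004] [-143.0454    0.2852  -80.1618] F [ 0.1705 -0.3654 -0.3925]
travel [0.0009 0.0024 0.0009] dr [-0.      0.0001  0.0003]
[ 0.5116 -0.2865  0.1666] [ 0.5229 -0.2844  0.1514]
31.8 seamframe mm [-12.3126   0.4684 102.3039] F [-0.1028 -0.3885 -0.3939] M [ 0.0345  2.1334 -0.0061] [-143.0454    0.2852  -80.1618]
tip past L/R 132.53163697698162 h 99.30392650725234
```

Emit:
jog_arm(travel=[[0, 0.002, 0.04], [0, 0.002, 0.08], [0, 0.002, 0.11], [0, 0.002, 0.12], [0, 0.002, 0.12], [0, 0.002, 0.12], [0, 0.002, 0.12], [0, 0.002, 0.12], [0, 0.002, 0.12], [0, 0.002, 0.12]], dr=[[0, 0, 0], [0, 0, 0], [0, 0, 0], [0, 0, 0], [0, 0, 0], [0, 0, 0], [0, 0, 0], [0, 0, 0], [0, 0, 0], [0, 0, 0]], claw=[0.6, 0.6, 0.6, 0.6, 0, 0, 0, 0, 0, 0], newtons=40)

```text
time_s: 33.05
tcp_pos: [0.5226, -0.2849, 0.1521]
eef_rot: [-143.0, 0.3, -80.2]
contact_force: [-1.9, -0.3, 2.1]
gripper_width: 0.0136
gripper_force: 39.9
```

```bash
python3 s.py; python3 - <<'E'
from f import *
# lift 80mm along seam axis from here
s=r.get_state();go(s["tcp_pos"]+.09*A[:,2],M)
E
```

```text
33.05 seamframe mm [-6.1274  0.0406 42.9123] F [-0.6477  0.0079  2.7724] M [0.1693 2.3258 0.0525] [-142.9788    0.2708  -80.2461]
tip past L/R 132.95940605950517 h 39.91225281984693
now 33.05 [ 0.5226 -0.2849  0.1521] [-142.9788    0.2708  -80.2461] F [-1.9217 -0.3136  2.0771]
travel [-0.0011 -0.022  -0.1786] dr [-0.0195  0.001   0.0002]
```

Emit:
jog_arm(travel=[[0, -0.001, -0.01], [0, -0.0025, -0.02], [0, -0.004, -0.03], [0, -0.006, -0.05], [0, -0.012, -0.1], [0, -0.022, -0.18], [0, -0.022, -0.18], [0, -0.022, -0.18], [0, -0.022, -0.18], [0, -0.022, -0.18]], dr=[[0, 0, 0], [0, 0, 0], [0, 0, 0], [0, 0, 0], [0, 0, 0], [0, 0, 0], [0, 0, 0], [0, 0, 0], [0, 0, 0], [0, 0, 0]], claw=[0, 0, 0, 0, 0, 0, 0, 0, 0, 0])

```text
time_s: 34.3
tcp_pos: [0.478, -0.2925, 0.2292]
eef_rot: [-143.1, 0.4, -80.2]
contact_force: [0.2, 0.2, -2.4]
gripper_width: 0.0135
gripper_force: 39.9
```

```bash
python3 s.py; cat > hold.py <<'E'
from h import *
# measure disc plane & centre of held cap in the tool frame
s=r.get_state();t=s["tcp_pos"];C=R.from_euler('xyz',s["eef_rot"],degrees=True).as_matrix();rng=np.random.default_rng(1)
for c in("top","side"):
    d=cap(c);save(d,f'hold{c}.png');Q=cloud(d)[d["range_z"]>0];q=(Q-t)@C*1000
    p=q[(q[:,2]>0)&(q[:,2]<25)&(np.hypot(q[:,0],q[:,1])<66)];best=None
    if len(p)<50: print(c,len(p));continue
    for _ in range(500):
        a=p[rng.choice(len(p),3,0)];n=np.cross(a[1]-a[0],a[2]-a[0]);l=np.linalg.norm(n)
        if l<200: continue
        n/=l;n*=np.sign(n[2])
        if n[2]<.9: continue
        w=abs((p-a[0])@n)<2
        if best is None or w.sum()>best.sum(): best=w
    g=p[best];n=np.linalg.svd(g-g.mean(0))[2][2];n*=np.sign(n[2]);cc=cv2.minEnclosingCircle(g[:,:2].astype(np.float32))
    print(c,best.sum(),'plane n(tool)',n,'deg',np.degrees(n[:2]),'mean z',g[:,2].mean(),cc)
E
python3 hold.py
```

```text
34.3 seamframe mm [ -6.7789  -0.1174 132.3527] F [-1.047   0.1785 -2.1955] M [-0.02    2.5969 -0.0308] [-143.0624    0.367   -80.2363]
tip past L/R 132.88263890285162 h 129.35265955142341
top 345 plane n(tool) [-0.0047152  -0.00205693  0.99998677] deg [-0.27016114 -0.1178534 ] mean z 11.820179573826339 ((-4.550912380218506, -0.8993149399757385), 57.72257614135742)
side 299 plane n(tool) [5.91646459e-04 1.16866256e-02 9.99931534e-01] deg [0.03389885 0.66959432] mean z 12.117546236343337 ((1.9849956035614014, 3.156238317489624), 60.5592041015625)
```

View pics/holdside.png

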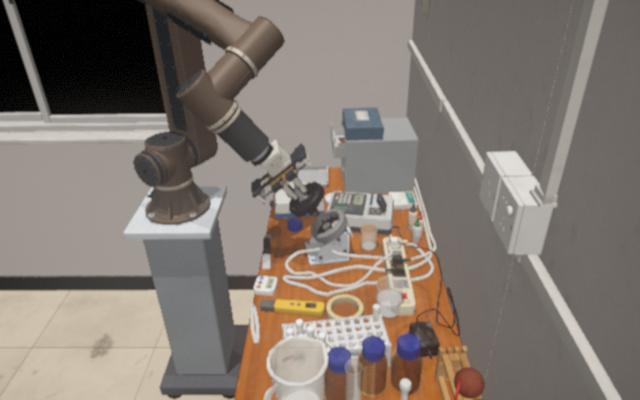

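```bash
python3 - <<'E'
from f import *
import pickle
D=pickle.load(open('D.pkl','rb'))
for c in D:
    Q=cloud(D[c])[D[c]["range_z"]>0];m=(abs(Q[:,1]-.21)<.1)&(abs(Q[:,0]-.47)<.09)&(Q[:,2]>.011)&(Q[:,2]<.03)
    print(c,m.sum(),cv2.minAreaRect((Q[m][:,:2]*1000).astype(np.float32)),np.percentile(Q[m],[2,98],axis=0))
print(onz(D["top"],210.5,221.5,.018))
w=(abs(Q[:,0]-.46)<.1)&(abs(Q[:,1])<.11);print('stirrer z',np.percentile(Q[w][:,2],99))
zt=np.array([0,0,-1.]);M3=np.c_[[1,0,0],[0,-1,0],zt]
go([.465,.212,.20],M3)
E
```

```text
top 334 ((473.0293273925781, 209.7103271484375), (153.97921752929688, 153.8226776123047), 89.92710876464844) [[0.3966 0.1334 0.0118]
 [0.5494 0.2857 0.0227]]
side 104 ((473.7947692871094, 208.42535400390625), (152.0959930419922, 161.5742645263672), 0.266083300113678) [[0.3991 0.133  0.0112]
 [0.55   0.2885 0.022 ]]
[0.4703 0.2063 0.018 ]
stirrer z 0.0776042518354177
now 34.4 [ 0.478  -0.2926  0.2295] [-143.045     0.3468  -80.2393] F [-0.7817 -0.3698 -1.8943]
travel [-0.9987 -0.0771  0.1394] dr [-0.0858 -0.0709 -0.2149]
```

Emit:
jog_arm(travel=[[-0.1, -0.008, 0.014], [-0.2, -0.015, 0.028], [-0.3, -0.023, 0.042], [-0.4, -0.031, 0.056], [-0.5, -0.039, 0.07], [-0.6, -0.046, 0.084], [-0.7, -0.054, 0.098], [-0.8, -0.062, 0.112], [-0.9, -0.07, 0.126], [-0.99, -0.077, 0.139]], dr=[[-0.0086, -0.0071, -0.0215], [-0.0172, -0.0142, -0.043], [-0.0257, -0.0213, -0.0645], [-0.0343, -0.0284, -0.086], [-0.0429, -0.0355, -0.1075], [-0.0515, -0.0425, -0.129], [-0.06, -0.0496, -0.1504], [-0.0686, -0.0567, -0.172], [-0.0772, -0.0638, -0.1934], [-0.0858, -0.0709, -0.2149]], claw=[0, 0, 0, 0, 0, 0, 0, 0, 0, 0])

```text
time_s: 35.65
tcp_pos: [0.4655, 0.2098, 0.2005]
eef_rot: [179.9, -0.0, 0.3]
contact_force: [0.6, -0.5, -2.2]
gripper_width: 0.014
gripper_force: 39.9
```

```bash
sleep 0; python3 hold.py; python3 - <<'E'
from f import *
M3=np.c_[[1,0,0],[0,-1,0],[0,0,-1.]]
go([.473,.209,.085],M3)
E
```

```text
top 238 plane n(tool) [-0.00909942  0.02627693  0.99961329] deg [-0.52135857  1.50555722] mean z 12.930201835230804 ((-3.601226806640625, 2.5210773944854736), 59.259666442871094)
side 140 plane n(tool) [-0.01524662  0.00703807  0.99985899] deg [-0.87356677  0.40325179] mean z 12.371381800129722 ((0.4269414246082306, 2.538633108139038), 57.748207092285156)
now 35.75 [0.4665 0.2124 0.1992] [179.841    0.0246   0.4125] F [-0.1611 -0.9664 -2.3438]
travel [0.0131 0.0062 0.2285] dr [0.0004 0.0001 0.0011]
```

Emit:
jog_arm(travel=[[0.005, 0.003, 0.06], [0.01, 0.006, 0.12], [0.013, 0.006, 0.18], [0.013, 0.006, 0.22], [0.013, 0.006, 0.245], [0.013, 0.006, 0.26], [0.013, 0.006, 0.27], [0.013, 0.006, 0.275], [0.013, 0.006, 0.275], [0.013, 0.006, 0.275]], dr=[[0, 0, 0.001], [0, 0, 0.001], [0, 0, 0.001], [0, 0, 0.001], [0, 0, 0.001], [0, 0, 0.001], [0, 0, 0.001], [0, 0, 0.001], [0, 0, 0.001], [0, 0, 0.001]], claw=[0, 0, 0, 0, 0, 0, 0, 0, 0, 0])

```text
time_s: 37.0
tcp_pos: [0.4726, 0.2045, 0.0634]
eef_rot: [180.0, -0.1, -0.4]
contact_force: [-1.0, 0.3, -2.0]
gripper_width: 0.0137
gripper_force: 39.9
```

Emit:
jog_arm(travel=[[0, 0, 0.001], [0, 0, 0.002], [0, 0, 0.003], [0, 0, 0.004], [0, 0, 0.005], [0, 0, 0.006], [0, 0, 0.006], [0, 0, 0.006], [0, 0, 0.006], [0, 0, 0.006]], dr=[[0, 0, 0], [0, 0, 0], [0, 0, 0], [0, 0, 0], [0, 0, 0], [0, 0, 0], [0, 0, 0], [0, 0, 0], [0, 0, 0], [0, 0, 0]], claw=[0, 0, 0, 0, 0, 0, 0, 0, 0, 0])

```text
time_s: 38.25
tcp_pos: [0.4724, 0.2043, 0.0601]
eef_rot: [179.9, -0.1, -0.4]
contact_force: [-0.2, 0.2, -2.9]
gripper_width: 0.0135
gripper_force: 39.9
```

Not touching yet; lower further.

Emit:
jog_arm(travel=[[0, 0.0, 0.001], [0, 0, 0.002], [0, 0, 0.003], [0, 0, 0.004], [0, 0, 0.004], [0, 0, 0.004], [0, 0, 0.004], [0, 0, 0.004], [0, 0, 0.004], [0, 0, 0.004]], dr=[[0, 0, 0], [0, 0, 0], [0, 0, 0], [0, 0, 0], [0, 0, 0], [0, 0, 0], [0, 0, 0], [0, 0, 0], [0, 0, 0], [0, 0, 0]], claw=[0, 0, 0, 0, 0, 0, 0, 0, 0, 0])

```text
time_s: 39.5
tcp_pos: [0.4724, 0.2043, 0.058]
eef_rot: [179.9, -0.1, -0.4]
contact_force: [-0.1, -0.7, -1.4]
gripper_width: 0.0136
gripper_force: 39.9
```

Emit:
jog_arm(travel=[[0, 0, 0.0006], [0, 0, 0.0012], [0, 0, 0.0018], [0, 0, 0.0024], [0, 0, 0.0024], [0, 0, 0.0024], [0, 0, 0.0024], [0, 0, 0.0024], [0, 0, 0.0024], [0, 0, 0.0024]], dr=[[0, 0, 0], [0, 0, 0], [0, 0, 0], [0, 0, 0], [0, 0, 0], [0, 0, 0], [0, 0, 0], [0, 0, 0], [0, 0, 0], [0, 0, 0]], claw=[0, 0, 0, 0, 0, 0, 0, 0, 0, 0])

```text
time_s: 40.75
tcp_pos: [0.4727, 0.2042, 0.0578]
eef_rot: [179.9, -0.1, -0.3]
contact_force: [-2.1, -3.1, 9.1]
gripper_width: 0.0138
gripper_force: 39.9
```

Firm contact with the tray floor. Release and retreat.

Emit:
jog_arm(travel=[[0, 0, -0.001], [0, 0, -0.001], [0, 0, -0.001], [0, 0, -0.001], [0, 0, -0.001], [0, 0, -0.03], [0, 0, -0.1], [0, 0, -0.2], [0, 0, -0.3], [0, 0, -0.3]], dr=[[0, 0, 0], [0, 0, 0], [0, 0, 0], [0, 0, 0], [0, 0, 0], [0, 0, 0], [0, 0, 0], [0, 0, 0], [0, 0, 0], [0, 0, 0]], claw=[0.5, 0.5, 0.5, 0.5, 0.5, 0.5, 0.5, 0.5, 0.5, 0.5])

```text
time_s: 42.0
tcp_pos: [0.4743, 0.206, 0.2123]
eef_rot: [-179.7, -0.5, -0.3]
contact_force: [0.4, -0.3, -0.7]
gripper_width: 0.044
gripper_force: 0.0
```

```bash
python3 - <<'E'
from h import *
np.set_printoptions(precision=4,suppress=True)
for c in("top","side"):
    d=cap(c);save(d,'end'+c+'.png');P=cloud(d);Q=P[d["range_z"]>0]
    p=Q[(abs(Q[:,0]-.47)<.07)&(abs(Q[:,1]-.205)<.07)&(Q[:,2]>.035)&(Q[:,2]<.055)];print(c,len(p))
    if len(p)>50:
        ct=p.mean(0);n=np.linalg.svd(p-ct)[2][2];print(cv2.minEnclosingCircle((p[:,:2]*1000).astype(np.float32)),ct,np.degrees(np.arccos(abs(n[2]))))
    q=Q[(abs(Q[:,0]-.358)<.03)&(abs(Q[:,1]+.2685)<.1)&(Q[:,2]>.005)&(Q[:,2]<.1)];print('wedge',len(q),np.percentile(q[:,2],98) if len(q) else '')
d=cap("top")
E
```

```text
top 413
((468.1429748535156, 201.7734375), 59.93035888671875) [0.4503 0.183  0.0445] 0.22955892867491515
wedge 437 0.03276493266606625
side 343
((473.4287109375, 199.4205322265625), 61.776893615722656) [0.4719 0.1849 0.0449] 2.4601663701292464
wedge 232 0.030195663089596942
```

View pics/endside.png

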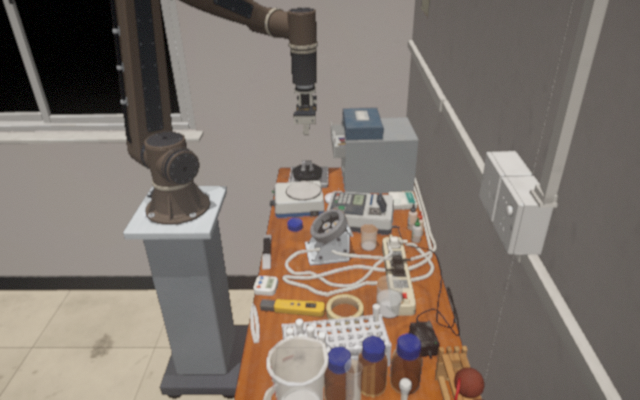

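```bash
python3 -c "
from plant import r
print(r.close_job())"
```

```text
the job is handed in; nothing more can be done
None
```

The cap was wedged free and stands upright in the tray, about 5–10 mm from its middle. The wedge lies on the bench, the gripper is clear, and I handed the job in at about 42 s. No verdict came back, and the cocking angle and side lifts are camera estimates.

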